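Extend the cup stand to its next hole and set the shelf tray on it

TASK

The cup stand on the worktop is pushed in too short for its shelf tray. Pull up the spring knob on its sliding end bar, move the bar outward to the next hole and let the pin snap fully home there; then lay the tray, handle up, on the stand so that all four posts come through its four corner slots and it lies flat on both bars. Let go of everything, and do not push the crockery and other things about.

Things in the scene. Friction and masses are not known exactly. Their poses are not given: they have to be found in the camera images.
- stand: Low steel stand, fixed, 112 mm wide (its x), 250 mm long (its y, -80 to +170). Origin at worktop height on its centre line, z up. A 30 mm wide spine lies along y; across it stand two bars, 26 mm thick, tops at z = 40 mm: the fixed end bar at y = -65 and the sliding end bar, at about y = +48 at the start. Outward is +y.
- fixed_bar_top (a point): Centre of the fixed end bar's top face (stand x 0, y -65, z 40 mm), midway between its two upright posts, which stand at x = -41 and +41 mm, 8 mm thick, rising 35 mm above the bar, with tapered tips.
- end_bar_top (a point): The same point of the sliding end bar (z 40 mm), midway between its two like posts; moves with the bar. In the strip under its tongue lie a 26 mm parking slot (the pin is in it at the start) and, outward of it, two round holes. The first hole is the wanted one; the second is 28 mm farther and is wrong. The pin is 8 mm thick, with 1 mm play to each side in a hole.
- end_bar (a joint): Travel of the sliding bar along the stand's +y, m: -0.010 to 0.066; starts within 4 mm of 0; drags with about 1.5 N. The pin meets the first hole somewhere between 0.028 and 0.036: the strip is not set exactly, so find it by feel. At 0.021 the pin always stands on solid strip between slot and hole. Once the pin drops in, the bar is locked.
- plunger (a joint): Lift of the spring plunger, m: 0 = pin fully down (home), up to 0.016. Above 0.0085 the flat-ended pin is clear of the strip; riding on the strip between holes it reads about 0.008. The spring pulls down with about 4.5 N at 0 and 8 N at 0.014; over a hole the released pin snaps down to 0.
- knob (a point): Middle of the plunger's black mushroom knob: round, axis vertical, 26 mm across here, from 10 mm below to 8 mm above this point; 64 mm above the worktop when home, rising with the plunger. It stands on a tongue 45 mm outward of the sliding bar's middle, over a 22 mm barrel; the tongue's top is 30 mm below this point. Grip its sides, or push it sideways to move the bar.
- tray: Loose wooden shelf tray, lying on the worktop, 108 mm (x) by 175 mm (y), 8 mm thick, rim 14 mm high, 0.25 to 0.5 kg. Origin at the centre of its underside, z up. Four slots through it at x = -41/+41, y = -72.5/+72.5 mm, each 13 mm (x) by 19 mm (y); same when turned by half a turn. On the stand it lies at z = 40 mm, its y along the stand's, its middle midway between the bars.
- tray_handle (a point): Middle of the tray's bar handle: 12 mm wide (tray x), 12 mm high, 56 mm long (tray y), 44 mm above the tray's underside, free underneath.
- mug_near: White espresso mug, 60x83x49 mm, beyond the stand's fixed end; origin under its middle. Leave alone.
- tumbler_near: Clear small tumbler, 48 mm wide, 61 mm tall, at the front of the woven mat behind the stand. Leave alone.
- mug_left: White espresso mug, left at the back of the woven mat. Leave alone.
- spice_left: Spice jar, 45 mm wide, 106 mm tall, on the left of the woven mat. Leave alone.
- timer_right: Round kitchen timer, 69 mm wide, 44 mm tall, on the right of the woven mat. Leave alone.

How it is judged:
On the way, in this order (a step that is already met when the one before it is completed fails the run):
1. the plunger is pulled clear of the strip (value of joint plunger above 0.0085 m), for 0.1 s.
2. the bar stands at the next hole with the pin home (value of joint plunger below 0.002 m and value of joint end_bar between 0.024 and 0.04 m), for 0.2 s.
At the end, for the whole second after the job is handed in: The pin is home (within 2 mm) in the first round hole, the sliding bar 24 to 40 mm out; the tray lies handle up and level (within 0.04 rad) on both bars, its underside 36 to 44 mm above the stand's foot, its long side along the stand (within 0.12 rad), its middle within 85 mm of each bar, at rest (all of step 2 and z of tray in the frame of stand between 0.036 and 0.044 m and angle between tray's own z axis and vertical below 0.04 rad and angle between the y axis of tray and the y axis of stand, either way round below 0.12 rad and horizontal distance between tray and fixed_bar_top below 0.085 m and horizontal distance between tray and end_bar_top below 0.085 m and linear speed of tray below 0.02 m/s); the robot touches nothing.
It fails at once if a mug, the tumbler, the spice jar or the timer is pushed more than 30 mm from its place (distance of any of mug_near, tumbler_near, mug_left, spice_left, timer_right from where it was at the start of the episode above 0.03 m).
It also fails if it takes over 54 s, if anything falls off the work surface, if the arm or the gripper's body presses on something with over 40 N, if the wrist force passes 120 N, or if a joint passes its speed limit or range.

ROBOT

A 7-joint arm with a two-finger parallel gripper is mounted at the origin on a cart in front of the work surface, level with it; the furniture and walls round the work are solid. World frame = base frame: x ahead of the robot, y to its left, z up, the work surface at z = 0. Lengths are in m, angles in rad, forces in N, time in s.
With the tool pointing down it reaches from about 0.425 to 0.95 m from the base axis. Payload 4.7 kg.
Tool frame: the origin (TCP) lies on the centre line of the jaws, within the pads' length; the fingertips stand robot.nose_length ahead of it and the grasp point (between the pads) lies 8 mm behind it (robot.nose_length is the distance from the TCP to the fingertips, in m); z points along the fingers, x is the direction in which the jaws open and shut, and the axes are right-handed (so a half turn about z gives the same grasp; the last joint's range is limited). The gripper opens to 85 mm and grips with 20 to 120 N. Pads are 22 mm wide; open, the fingers measure 114 mm over their backs; the gripper's body (76 mm by 85 mm) begins 54 mm behind the grasp point. The pads swing forward as they close: fully open they stand 13 mm farther back than shut.
Start: joints at [1.162, 0.469, -0.049, 1.532, 0.024, 1.141, -0.082], TCP at [0.25, -0.627, 0.242] pointing down, gripper open.
Joint ranges: [-2.59, 2.59], [-0.33, 1.99], [-1.39, 1.29], [0.1, 2.45], [-1.04, 4.18], [0.21, 1.99], [-2.66, 2.66]. Speed limits (rad/s): [2.57, 2.57, 3.14, 3.14, 3.14, 3.14, 3.14].

INTERFACE

Orientations are given as [roll, pitch, yaw] about the fixed x, y, z axes, in that order (R = Rz(yaw) Ry(pitch) Rx(roll)).
In Python, from plant import robot gives the robot as it stands. Calls block until the motion is done:
- robot.goto(position, orientation): joint-space move of the TCP to a pose.
- robot.move_straight(position, vel=0.15, attitude=None, contact_N=None): straight line of the TCP; attitude=None keeps the orientation; vel is the mean speed in m/s. With contact_N (N) it stops when the force on the tool has changed by that much, and returns True; else False.
- robot.move_joints(angles): joint-space move.
- robot.grip(opening, strength=None): opening from 0.0 (shut) to 1.0 (fully open); strength is the grip in N (None keeps the last); returns when the fingers have stopped.
- robot.sleep(seconds).
- robot.inverse_kinematics(position, orientation): joint angles nearest the present ones, or None.
- robot.sense(): the state.
- robot.grab_frame(name): name is "scene" or "top" or "wrist"; returns a dict with "image" (420x560x3 uint8, red, green, blue), "range_z" (420x560 float32, m along the optical axis (not along the pixel's ray), 0 where there is no reading), "fx", "fy", "cx", "cy" (pixels), "dist_coeffs" ([k1, k2, p1, p2, k3] as OpenCV has them; the pictures are not rectified), "R" (3x3) and "t" (3): a world point X has camera coordinates R X + t. Camera axes: x right, y down, z forward; pixel columns grow to the right and rows downward; lengths in m; the calibration is good to about 2 mm. A picture is of the moment at which its call begins.
A pose or a line that the arm cannot do raises robot.IKError and nothing moves.
- robot.close_job(): hands the job in, once; it reports no verdict.
The state is a dict: "t": time; "joint_pos": joint angles; "joint_velocities": joint speeds; "effort": joint torques, N m; "tcp_pos": TCP position; "tcp_rot": TCP orientation; "wrist_force": force on the tool from outside, world axes, zero at the start; "torque": the same for the moment, N m; "opening": opening from 0.0 (shut) to 1.0 (fully open).
Only numpy, scipy, OpenCV 4.12 (cv2) and the standard library are available. Lean on these libraries where they do the work, as an engineer would, in place of code of your own. Each camera call takes 0.05 s, during which the arm holds its last target.

## Working session

There is one attempt and no reset: what is moved stays moved. The work goes in short steps, each a Python script; the robot and the scene stay as the last script left them, time stands still between calls to the robot, and variables do not carry over. Pictures are saved under pics/ and viewed, and the job is handed in when it is done.

```bash
ls; mkdir -p pics; python3 - <<'E'
from plant import robot
import cv2
s=robot.sense();print(s, robot.nose_length)
for n in ("scene","top","wrist"):
    f=robot.grab_frame(n);cv2.imwrite(f"pics/{n}0.png",f["image"][:,:,::-1])
    print(n,f["fx"],f["fy"],f["cx"],f["cy"],f["dist_coeffs"],f["R"],f["t"],(f["range_z"]>0).mean())
E
```

```text
pics
{'t': 0.0, 'joint_pos': array([ 1.16208862,  0.46947977, -0.04860669,  1.5337003 ,  0.02411223,
        1.14102561, -0.08232579]), 'joint_velocities': array([-0.00109246, -0.00201445,  0.00194393,  0.00043697, -0.00130183,
       -0.0003272 ,  0.00068603]), 'effort': array([ 7.31540626e-05, -5.10324347e+01, -4.64500242e-02, -2.37719733e+01,
        1.07023545e-02,  7.54100096e-03,  5.88167254e-06]), 'tcp_pos': array([ 0.25005106, -0.6263578 ,  0.24123292]), 'tcp_rot': array([ 3.14151098e+00,  2.02515217e-03, -1.19096713e+00]), 'wrist_force': array([-0.22223709, -0.8397424 , -0.01737656]), 'torque': array([0.03737365, 0.01484967, 0.01068937]), 'opening': 1.0001856871285952} 0.011
scene 427.91380846197916 427.91380846197916 277.94279102643026 204.06134883461866 [-0.02280239  0.          0.          0.          0.        ] [[-0.74827032 -0.66337265  0.00531685]
 [-0.40696948  0.45269417 -0.79337497]
 [ 0.52389634 -0.59582273 -0.60871002]] [0.47228556 0.29482266 0.88845252] 0.9488818027210885
top 520.4970339188463 520.4970339188463 271.5004784384345 202.98824759449747 [-0.01267464  0.          0.          0.          0.        ] [[-0.02133208 -0.99976377  0.00416519]
 [-0.99354751  0.02073489 -0.11150523]
 [ 0.11139253 -0.00651695 -0.99375512]] [0.02974958 0.58998498 1.19989949] 0.9961267006802721
wrist 356.9429597974483 356.9429597974483 281.99704741814793 210.47741500669107 [-0.00581103  0.          0.          0.          0.        ] [[ 0.37154795 -0.92841049 -0.00246495]
 [-0.88599773 -0.35536529  0.29786496]
 [-0.27741691 -0.10848718 -0.95460483]] [-0.6741874  -0.03999181  0.3815002 ] 0.9895493197278912
```

View pics/scene0.png

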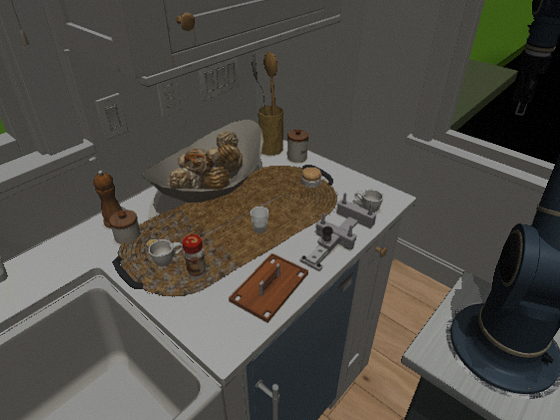

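View pics/top0.png

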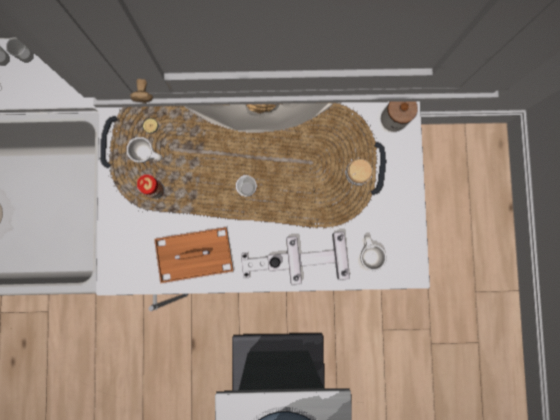

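View pics/wrist0.png

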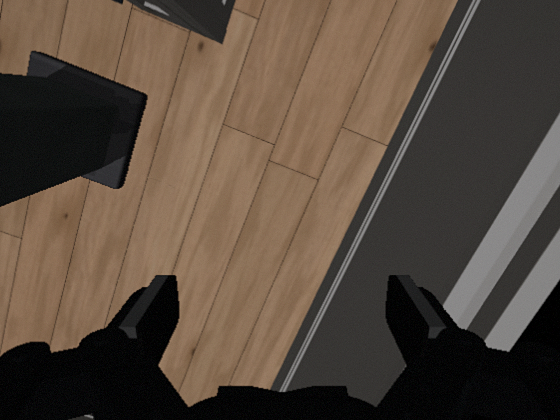

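The top view shows the tray at about px (194,255). The stand's knob is near (275,262), the sliding bar at (295,259), the fixed bar at (341,255) and mug_near at (373,257). Stand +y points left in the image, which is world +y.

```bash
cat > h.py <<'E'
import numpy as np, cv2
from plant import robot
def K(f): return np.array([[f["fx"],0,f["cx"]],[0,f["fy"],f["cy"]],[0,0,1.]])
def ray(f,uv):
    uv=np.asarray(uv,float).reshape(-1,1,2)
    n=cv2.undistortPoints(uv,K(f),np.array(f["dist_coeffs"]))[:,0]
    d=np.c_[n,np.ones(len(n))]@f["R"]; o=-f["R"].T@f["t"]
    return o,d
def onplane(f,uv,z):
    o,d=ray(f,uv); return o+d*((z-o[2])/d[:,2])[:,None]
def cloud(f):
    h,w=f["range_z"].shape
    u,v=np.meshgrid(np.arange(w),np.arange(h))
    o,d=ray(f,np.c_[u.ravel(),v.ravel()])
    return (o+d*f["range_z"].ravel()[:,None]).reshape(h,w,3)
def proj(f,X):
    rv=cv2.Rodrigues(f["R"])[0]
    return cv2.projectPoints(np.asarray(X,float).reshape(-1,3),rv,f["t"],K(f),np.array(f["dist_coeffs"]))[0][:,0]
E
python3 - <<'E'
from h import *
f=robot.grab_frame("top")
im=f["image"][:,:,::-1]
c=cloud(f)
cv2.imwrite("pics/topcrop.png",cv2.resize(im[215:300,145:395],None,fx=3.2,fy=3.2,interpolation=cv2.INTER_CUBIC))
for p in [(275,262),(341,255),(295,259),(194,255),(373,257),(270,275),(246,186)]: print(p,c[p[1],p[0]].round(4))
# heights in stand area
for lo,hi in((.03,.047),(.055,.09)):
    m=((c[...,2]>lo)&(c[...,2]<hi)).astype(np.uint8); m[:215]=0;m[300:]=0;m[:,:140]=0;m[:,400:]=0
    n,l,st,ce=cv2.connectedComponentsWithStats(m)
    for i in range(1,n):
        if st[i,4]>15:
            q=c[l==i]; print(lo,ce[i].round(1),st[i],q.mean(0).round(4),cv2.minAreaRect(q[:,:2].astype(np.float32)*1000))
E
```

```text
(275, 262) [0.4515 0.0125 0.071 ]
(341, 255) [ 0.4643 -0.1421  0.0396]
(295, 259) [ 0.4574 -0.0349  0.0335]
(194, 255) [0.4714 0.1986 0.0523]
(373, 257) [ 0.4582 -0.2225  0.0098]
(270, 275) [ 0.4207  0.0244 -0.0012]
(246, 186) [0.6348 0.0777 0.0166]
0.03 [341. 255.] [333 231  17  49 518] [ 0.4645 -0.1421  0.0393] ((464.8655090332031, -142.83734130859375), (112.03329467773438, 26.68021011352539), 4.227987289428711)
0.03 [368.  241.5] [364 235  10  14  64] [ 0.4943 -0.2057  0.0429] ((494.10308837890625, -207.33248901367188), (19.394161224365234, 31.06696128845215), 85.40274047851562)
0.03 [289.3 260.2] [267 236  35  49 725] [ 0.455  -0.0214  0.0377] ((454.1629638671875, -7.5244140625), (111.90275573730469, 73.85861206054688), 4.774747371673584)
0.03 [380.1 257.9] [369 245  17  24  86] [ 0.4556 -0.233   0.0401] ((456.4106140136719, -228.7129669189453), (31.59559440612793, 55.69795227050781), 76.18548583984375)
0.03 [204.5 252. ] [201 250   8   5  18] [0.478  0.1754 0.0435] ((478.01715087890625, 175.6239013671875), (15.179096221923828, 9.293598175048828), 89.65382385253906)
0.055 [274.6 261.5] [269 256  12  12  97] [0.4526 0.0135 0.0702] ((452.5926208496094, 13.534751892089844), (22.543472290039062, 22.452789306640625), 43.5943489074707)
```

View pics/topcrop.png

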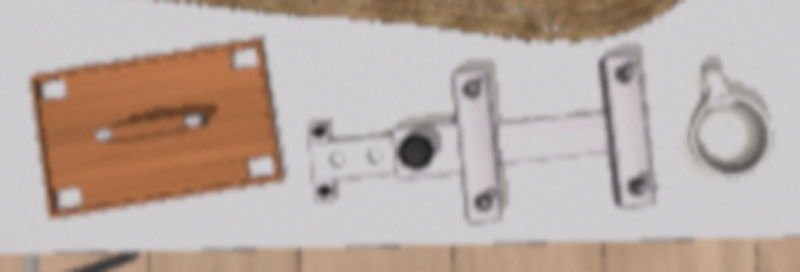

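```bash
python3 - <<'E'
from h import *
f=robot.grab_frame("wrist"); s=robot.sense()
o=-f["R"].T@f["t"]; print("cam",o, "tcp",s["tcp_pos"],s["t"])
from scipy.spatial.transform import Rotation as Ro
Rt=Ro.from_euler('xyz',s["tcp_rot"]).as_matrix(); print("cam in tool",Rt.T@(o-s["tcp_pos"]),"axis",Rt.T@f["R"].T)
for yaw in (.075,.075+np.pi,.075-np.pi):
  for p in([.4525,.0135,.2],[.4525,.0135,.25],[.4525,.0135,.056],[.459,-.07,.08]):
    q=robot.inverse_kinematics(p,[np.pi,0,yaw]); print(yaw,p,None if q is None else np.round(q,2))
f=robot.grab_frame("top")
hsv=cv2.cvtColor(f["image"],cv2.COLOR_RGB2HSV)
m=cv2.inRange(hsv,(5,130,60),(18,255,255)); m[:215]=0;m[295:]=0;m[:,:140]=0;m[:,245:]=0
m=cv2.morphologyEx(m,cv2.MORPH_OPEN,np.ones((3,3)))
cs,_=cv2.findContours(m,cv2.RETR_EXTERNAL,cv2.CHAIN_APPROX_NONE)
k=max(cs,key=cv2.contourArea)[:,0]
print(cv2.minAreaRect(onplane(f,k,.014)[:,:2].astype(np.float32)*1000))
E
```

```text
cam [ 0.32093673 -0.59883665  0.3747371 ] tcp [ 0.25019995 -0.62665166  0.24183725] 0.25
cam in tool [ 0.00027817 -0.07600756 -0.13290038] axis [[ 9.99999142e-01  1.09949753e-03 -7.11798110e-04]
 [-8.37603107e-04  9.54617514e-01  2.97833342e-01]
 [ 1.00696197e-03 -2.97832491e-01  9.54617616e-01]]
0.075 [0.4525, 0.0135, 0.2] [ 0.55  0.23 -0.76  2.05  0.2   0.93 -0.24]
0.075 [0.4525, 0.0135, 0.25] [ 0.58  0.16 -0.77  1.99  0.13  1.04 -0.18]
0.075 [0.4525, 0.0135, 0.056] [ 0.37  0.46 -0.6   2.18  0.44  0.62 -0.48]
0.075 [0.459, -0.07, 0.08] [ 0.51  0.41 -0.55  2.15  0.34  0.67 -0.2 ]
3.2165926535897933 [0.4525, 0.0135, 0.2] [ 0.93  0.44 -1.3   2.04  0.49  1.03  2.61]
3.2165926535897933 [0.4525, 0.0135, 0.25] None
3.2165926535897933 [0.4525, 0.0135, 0.056] [-0.94  0.67  1.11  2.25 -0.9   0.78 -2.27]
3.2165926535897933 [0.459, -0.07, 0.08] [-0.77  0.61  1.11  2.21 -0.8   0.81 -2.19]
-3.066592653589793 [0.4525, 0.0135, 0.2] [ 0.93  0.44 -1.3   2.04  0.49  1.03  2.61]
-3.066592653589793 [0.4525, 0.0135, 0.25] None
-3.066592653589793 [0.4525, 0.0135, 0.056] [-0.94  0.67  1.11  2.25 -0.9   0.78 -2.27]
-3.066592653589793 [0.459, -0.07, 0.08] [-0.77  0.61  1.11  2.21 -0.8   0.81 -2.19]
((473.35089111328125, 205.16030883789062), (101.74085235595703, 170.00254821777344), 8.037652015686035)
```

```bash
python3 - <<'E'
from h import *
robot.goto([.4535,-0.005,.2],[np.pi,0,.075])
s=robot.sense();print(s["t"],s["tcp_pos"],s["tcp_rot"],s["joint_pos"].round(2))
f=robot.grab_frame("wrist"); np.savez("w1.npz",**f)
cv2.imwrite("pics/w1.png",f["image"][:,:,::-1])
E
```

```text
2.6333 [ 0.45386234 -0.00611051  0.19997574] [ 3.14148468e+00 -9.34674077e-05  7.26913437e-02] [ 0.56  0.23 -0.72  2.05  0.19  0.93 -0.19]
```

View pics/w1.png

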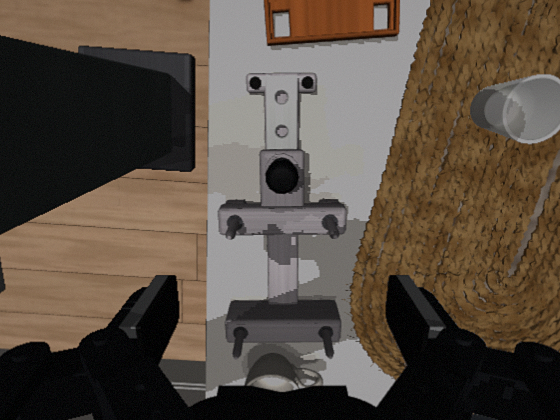

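The wrist view shows the knob at (283,175), the sliding bar's top at about (282,212), the fixed bar's top at about (283,315), and the two round holes at (281,131) and (281,97).

```bash
python3 - <<'E'
from h import *
f=dict(np.load("w1.npz")); c=cloud(f); z=c[...,2]
for lo,hi,r in((.036,.045,(190,250,200,360)),(.036,.045,(290,330,220,350)),(.062,.085,(140,200,250,310)),(.024,.0345,(140,215,250,310)),(.068,.085,(140,200,250,310))):
    m=np.zeros(z.shape,np.uint8); a,b,d,e=r
    m[a:b,d:e]=((z[a:b,d:e]>lo)&(z[a:b,d:e]<hi))
    n,l,st,ce=cv2.connectedComponentsWithStats(m)
    i=1+st[1:,4].argmax(); q=c[l==i]
    print(lo,r,ce[i].round(1),st[i],np.median(q,0).round(4),cv2.minAreaRect(q[:,:2].astype(np.float32)*1000))
# dark knob mask at z~.072 rim?
g=cv2.cvtColor(f["image"],cv2.COLOR_RGB2GRAY)
m=np.zeros_like(g); m[150:205,255:312]=(g[150:205,255:312]<45)
n,l,st,ce=cv2.connectedComponentsWithStats(m); i=1+st[1:,4].argmax(); print(ce[i],st[i],onplane(f,ce[i],.066))
print("cols", z[150:200:3,283].round(4))
E
```

```text
0.036 (190, 250, 200, 360) [282.1 219.5] [ 218  203  128   32 3316] [ 0.4558 -0.0289  0.0412] ((455.5591125488281, -29.781021118164062), (111.16879272460938, 27.548025131225586), 4.08439302444458)
0.036 (290, 330, 220, 350) [283.3 323.5] [ 225  317  116   13 1381] [ 0.4651 -0.1339  0.0407] ((464.0306091308594, -135.04017639160156), (111.32868194580078, 12.48239517211914), 3.6220271587371826)
0.062 (140, 200, 250, 310) [281.1 176.6] [265 160  34  34 894] [0.4517 0.0148 0.0728] ((451.71051025390625, 13.700504302978516), (24.63565444946289, 25.123123168945312), 45.6546630859375)
0.024 (140, 215, 250, 310) [279.9 150.7] [260 149  44  12 134] [0.4497 0.0285 0.0328] ((450.4945983886719, 27.485017776489258), (36.691741943359375, 7.7321248054504395), 13.144981384277344)
0.068 (140, 200, 250, 310) [281.  177.2] [265 161  33  33 844] [0.4517 0.0144 0.0729] ((451.66815185546875, 13.495351791381836), (24.239238739013672, 24.472007751464844), 4.749311447143555)
[281.7921654  176.04896627] [266 158  33  36 919] [[0.45229199 0.01389687 0.066     ]]
cols [0.0312 0.0362 0.0376 0.047  0.0707 0.0728 0.0713 0.0735 0.0736 0.0732
 0.0728 0.0739 0.0741 0.0734 0.0729 0.0357 0.0347]
```

```bash
python3 - <<'E'
from h import *
yaw=.076; R=[np.pi,0,yaw]
p=np.array([.452,.0138,0])
robot.goto(p+[0,0,.13],R)
print(robot.move_straight(p+[0,0,.055],vel=.08,contact_N=10))
s=robot.sense();print(s["t"],s["tcp_pos"],s["wrist_force"].round(1))
robot.grip(0.0,strength=40)
s=robot.sense();print(s["t"],s["opening"],s["tcp_pos"],s["wrist_force"].round(1))
E
```

```text
False
4.1667 [0.4524299  0.01392242 0.05537735] [-0.4  0.   0.7]
4.7667 0.27035569508975943 [0.45212798 0.01377582 0.05529286] [-1.7  0.3  5.1]
```

```bash
python3 - <<'E'
from h import *
def show(l):
    s=robot.sense();print(l,round(s["t"],2),round(s["opening"],3),s["tcp_pos"].round(4),s["wrist_force"].round(1))
yd=np.array([-np.sin(.076),np.cos(.076),0]); p=np.array([.452,.0138,.055])
robot.move_straight(p+[0,0,.012],vel=.05); robot.sleep(.2); show("up")
f=robot.grab_frame("wrist");cv2.imwrite("pics/w2.png",f["image"][:,:,::-1])
f=robot.grab_frame("scene");cv2.imwrite("pics/s2.png",cv2.resize(f["image"][160:320,240:440,::-1],None,fx=4,fy=3.7))
E
```

```text
up 5.36 0.271 [0.452  0.0138 0.0668] [ 2.8 -0.  -7.8]
```

View pics/w2.png

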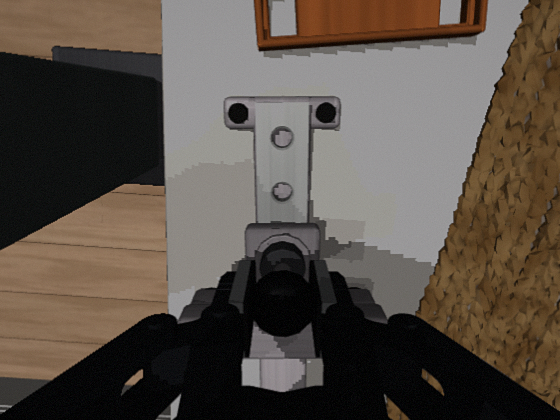

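Wrist force is -7.8 N vertically, which matches the spring at about 12 mm lift. Next I move out 21 mm and set the pin on the solid strip.

```bash
python3 - <<'E'
from h import *
def show(l):
    s=robot.sense();print(l,round(s["t"],2),round(s["opening"],3),s["tcp_pos"].round(4),s["wrist_force"].round(1))
yd=np.array([-np.sin(.076),np.cos(.076),0]); p=np.array([.452,.0138,.055]);R=[np.pi,0,.076]
q=p+yd*.021
robot.move_straight(q+[0,0,.012],vel=.05); show("out")
robot.move_straight(q+[0,0,.0085],vel=.03); show("low")
robot.grip(.75); show("open")
robot.move_straight(q+[0,0,.06],vel=.15)
f=robot.grab_frame("wrist");cv2.imwrite("pics/w3.png",f["image"][:,:,::-1]);np.savez("w3.npz",**f)
c=cloud(f);z=c[...,2]
m=((z>.070)&(z<.095)&(np.hypot(c[...,0]-q[0],c[...,1]-q[1])<.016)); print(m.sum(),np.median(c[m],0))
show("end")
E
```

```text
out 6.03 0.278 [0.4502 0.036  0.067 ] [ 2.3  2.1 -8.9]
low 6.29 0.272 [0.4503 0.0351 0.0634] [ 1.7  1.6 -6.5]
open 6.76 0.749 [0.4505 0.0346 0.0636] [-0.4 -0.9 -0.4]
1850 [0.449854   0.03769048 0.08066765]
end 7.3 0.752 [0.4498 0.0344 0.1143] [-0.2 -0.2  1. ]
```

View pics/w3.png

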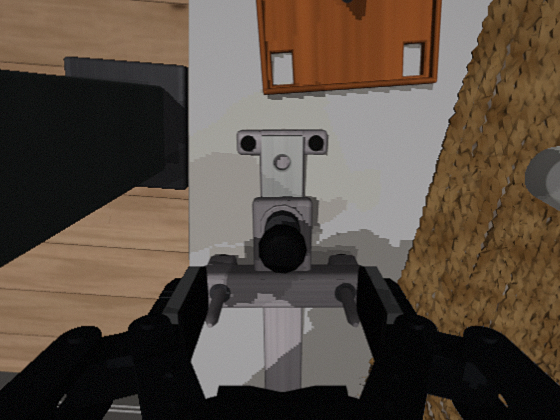

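The knob top is now at 80.7 mm, against 72.8 mm before. That puts the pin 8 mm up, riding on the strip. Next I push the knob outward with the jaws shut, from above the bar.

```bash
python3 - <<'E'
from h import *
def show(l):
    s=robot.sense();print(l,round(s["t"],2),round(s["opening"],3),s["tcp_pos"].round(4),s["wrist_force"].round(1))
    return s
yd=np.array([-np.sin(.076),np.cos(.076),0]); p=np.array([.452,.0138,0]);R=[np.pi,0,.076]
q=p+yd*.0215
robot.move_straight(q-yd*.029+[0,0,.115],vel=.2)
robot.grip(0.0)
print(robot.move_straight(q-yd*.029+[0,0,.061],vel=.12,contact_N=8)); show("down")
print(robot.move_straight(q-yd*.029+yd*.026+[0,0,.061],vel=.012,contact_N=9)); s=show("pushed")
print("along",(s["tcp_pos"]-p)@yd)
robot.move_straight(s["tcp_pos"]-yd*.005,vel=.05)
robot.move_straight(s["tcp_pos"]-yd*.005+[0,0,.07],vel=.2)
show("up")
f=robot.grab_frame("wrist");cv2.imwrite("pics/w4.png",f["image"][:,:,::-1]);np.savez("w4.npz",**f)
c=cloud(f);z=c[...,2]
m=((z>.066)&(z<.095)&(np.hypot(c[...,0]-.449,c[...,1]-.046)<.025)); print(m.sum(),np.median(c[m],0),cv2.minAreaRect(c[m][:,:2].astype(np.float32)*1000))
E
```

```text
False
down 8.82 -0.0 [0.4528 0.0066 0.0611] [ 0.2 -0.5 -0.8]
True
pushed 10.18 0.001 [0.4511 0.0211 0.0607] [ 1.2 -1.   0.7]
along 0.0073185247426987635
up 10.93 -0.004 [0.4514 0.016  0.1307] [-0.7 -0.3  0.3]
1561 [0.4492194  0.04615509 0.07287092] ((449.2185974121094, 44.76628112792969), (24.90036964416504, 24.901992797851562), 72.19549560546875)
```

View pics/w4.png

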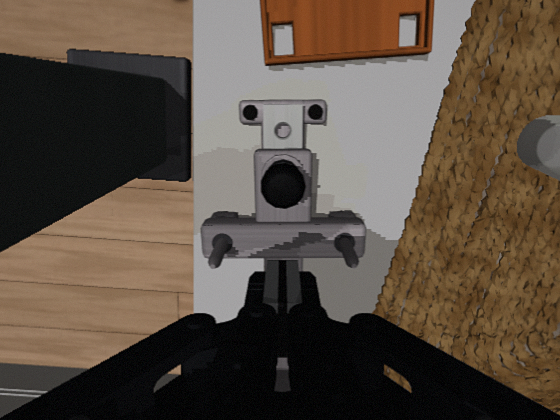

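The knob top is back at 72.9 mm, the home height. The bar moved out about 31 mm and one hole remains beyond it, so the pin is home in the first hole. Next I measure the stand's posts and the tray from above.

```bash
python3 - <<'E'
from h import *
R=[np.pi,0,.076]
robot.grip(.8)
try: robot.goto([.457,-.06,.24],R)
except robot.IKError as e: print(e); robot.goto([.457,-.06,.2],R)
f=robot.grab_frame("wrist");cv2.imwrite("pics/w5.png",f["image"][:,:,::-1]);np.savez("w5.npz",**f)
robot.goto([.474,.20,.22],[np.pi,0,.14])
f=robot.grab_frame("wrist");cv2.imwrite("pics/w6.png",f["image"][:,:,::-1]);np.savez("w6.npz",**f)
print(robot.sense()["t"])
E
```

```text
13.35
```

View pics/w5.png

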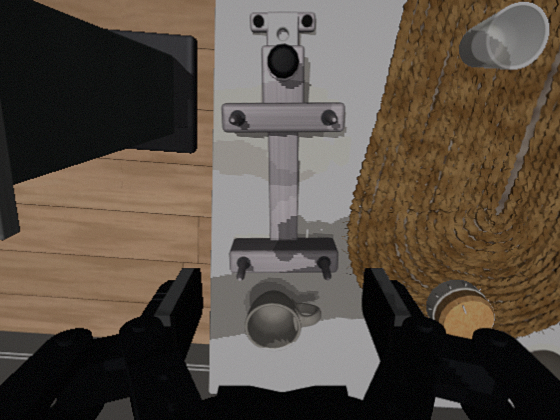

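View pics/w6.png

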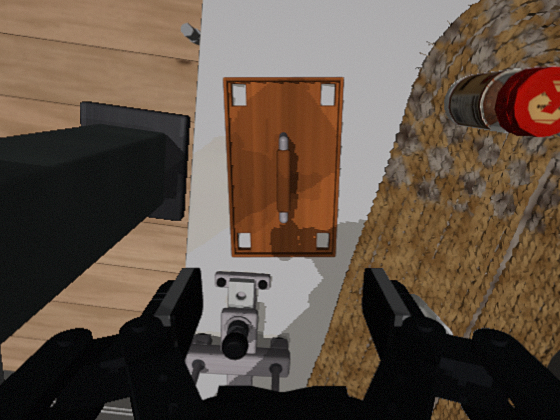

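w5 shows the sliding bar's top at about (283,117), the fixed bar at about (283,247) and the posts at (237,119), (330,119), (242,266) and (325,266). w6 shows the tray with slots at (240,95), (327,95), (245,240) and (322,240), and its handle at (283,178).

```bash
python3 - <<'E'
from h import *
f=dict(np.load("w5.npz"));c=cloud(f);z=c[...,2]
cen=[]
for a,b,d,e in((90,140,210,355),(225,275,215,350)):
    m=np.zeros(z.shape,np.uint8); m[a:b,d:e]=((z[a:b,d:e]>.034)&(z[a:b,d:e]<.046))
    n,l,st,ce=cv2.connectedComponentsWithStats(m);i=1+st[1:,4].argmax();q=c[l==i]
    r=cv2.minAreaRect(q[:,:2].astype(np.float32)*1000);print(st[i],np.median(q,0).round(4),r);cen.append(r[0])
d=np.subtract(cen[0],cen[1]);print("sep",np.hypot(*d),"yaw",np.arctan2(-d[0],d[1]),"mid",np.mean(cen,0))
# post tips z>.068
m=((z>.062)&(z<.085)).astype(np.uint8); m[:, :215]=0;m[:,350:]=0;m[:90]=0;m[285:]=0
n,l,st,ce=cv2.connectedComponentsWithStats(m)
for i in range(1,n):
    if st[i,4]>4: q=c[l==i];print("post",ce[i].round(1),st[i,4],q.mean(0).round(4))
f=dict(np.load("w6.npz"));c=cloud(f);z=c[...,2]
hsv=cv2.cvtColor(f["image"],cv2.COLOR_RGB2HSV)
m=cv2.inRange(hsv,(3,120,40),(20,255,255)); m[:60]=0;m[270:]=0;m[:,:215]=0;m[:,355:]=0
cs,_=cv2.findContours(cv2.morphologyEx(m,cv2.MORPH_OPEN,np.ones((3,3))),cv2.RETR_CCOMP,cv2.CHAIN_APPROX_NONE)
k=max(cs,key=cv2.contourArea)
print("rim",cv2.minAreaRect(onplane(f,k[:,0],.014)[:,:2].astype(np.float32)*1000))
P=[]
for k2 in cs:
    if 60<cv2.contourArea(k2)<600:
        M=cv2.moments(k2);uv=(M["m10"]/M["m00"],M["m01"]/M["m00"]);w=onplane(f,uv,.006)[0]
        print("slot",np.round(uv,1),cv2.contourArea(k2),w.round(4))
mh=((z>.040)&(z<.06)).astype(np.uint8);mh[:120]=0;mh[235:]=0;mh[:,:250]=0;mh[:,310:]=0
n,l,st,ce=cv2.connectedComponentsWithStats(mh);i=1+st[1:,4].argmax();q=c[l==i]
print("handle",st[i],np.median(q,0),cv2.minAreaRect(q[:,:2].astype(np.float32)*1000))
E
```

```text
[ 222   90  123   43 3837] [0.4521 0.0024 0.0411] ((452.84844970703125, 5.098472595214844), (111.43923950195312, 36.90161895751953), 4.374770641326904)
[ 230  248  108   25 2425] [ 0.4647 -0.1397  0.041 ] ((464.55108642578125, -142.21896362304688), (110.91317749023438, 25.942625045776367), 4.511303424835205)
sep 147.7815236086455 yaw 0.07927176558273248 mid [458.69976807 -68.56024551]
post [234.4 119.5] 85 [ 0.4135 -0.0032  0.0725]
post [331.9 119. ] 89 [0.4928 0.0032 0.0723]
post [241.  274.4] 87 [ 0.4245 -0.1443  0.0704]
post [326.2 274.2] 85 [ 0.5044 -0.1379  0.0707]
rim ((473.85906982421875, 206.40194702148438), (107.11481475830078, 173.8336944580078), 8.082277297973633)
slot [244.  240.2] 227.5 [0.4436 0.1289 0.006 ]
slot [283.  216.7] 111.5 [0.4804 0.1602 0.006 ]
slot [283.2 141.5] 181.0 [0.4699 0.2354 0.006 ]
slot [327.3  94.6] 347.5 [0.5042 0.2835 0.006 ]
slot [238.6  94.6] 346.5 [0.4231 0.2721 0.006 ]
handle [ 276  135   14   88 1072] [0.47278143 0.20926213 0.05069166] ((473.177001953125, 206.82643127441406), (11.579241752624512, 76.85071563720703), 8.086085319519043)
```

```bash
python3 - <<'E'
from h import *
def show(l):
    s=robot.sense();print(l,round(s["t"],2),round(s["opening"],3),s["tcp_pos"].round(4),s["tcp_rot"].round(4),s["wrist_force"].round(1))
R=[np.pi,0,.141]; h=np.array([.4735,.2066,0])
robot.goto(h+[0,0,.12],R)
print(robot.move_straight(h+[0,0,.035],vel=.1,contact_N=10)); show("down")
robot.grip(0.0,strength=90); show("grip")
robot.move_straight(h+[0,0,.16],vel=.12); show("lift")
robot.move_straight([.4588,-.0706,.16],vel=.15,attitude=[np.pi,0,.080]); show("over")
robot.move_straight([.4588,-.0706,.122],vel=.1);robot.sleep(.3); show("pre")
f=robot.grab_frame("wrist");cv2.imwrite("pics/w7.png",f["image"][:,:,::-1]);np.savez("w7.npz",**f)
f=robot.grab_frame("top");np.savez("t7.npz",**f)
cv2.imwrite("pics/t7.png",cv2.resize(f["image"][215:300,225:395,::-1],None,fx=4.5,fy=4.5,interpolation=cv2.INTER_CUBIC))
E
```

```text
False
down 14.83 0.796 [0.4739 0.207  0.0356] [-3.1412e+00 -1.2000e-03  1.4110e-01] [-0.7 -0.4  0.2]
grip 15.39 0.123 [0.4737 0.2066 0.0354] [ 3.1413e+00 -5.0000e-04  1.4090e-01] [-0.8 -1.2  5.2]
lift 16.58 0.12 [0.473  0.2062 0.1592] [3.1411e+00 1.7000e-03 1.4090e-01] [-0.1 -0.6 -2.9]
over 18.58 0.119 [ 0.4589 -0.0698  0.1601] [-3.1412e+00 -2.0000e-04  8.1400e-02] [ 0.1 -0.1 -3.6]
pre 19.42 0.118 [ 0.4591 -0.0707  0.1225] [ 3.1412e+00 -9.0000e-04  7.9800e-02] [ 0.4 -0.1 -4. ]
```

View pics/w7.png

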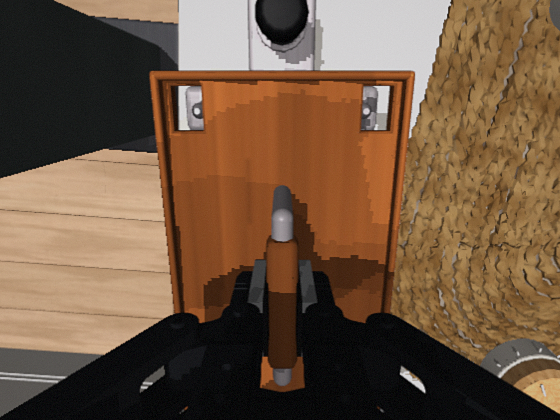

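View pics/t7.png

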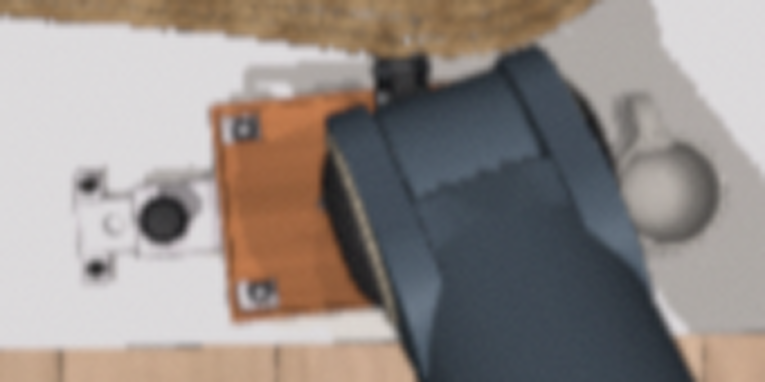

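w7 shows the sliding bar's posts inside the slots at (197,108) and (370,108), symmetric about the tray's midline. The top view confirms both outward posts are centred in their slots, so I lower the tray.

```bash
python3 - <<'E'
from h import *
def show(l):
    s=robot.sense();print(l,round(s["t"],2),round(s["opening"],3),s["tcp_pos"].round(4),s["tcp_rot"].round(4),s["wrist_force"].round(1))
print(robot.move_straight([.4588,-.0706,.085],vel=.05,contact_N=8)); show("low1")
print(robot.move_straight([.4588,-.0706,.0745],vel=.02,contact_N=6)); robot.sleep(.2);show("low2")
f=robot.grab_frame("wrist");cv2.imwrite("pics/w8.png",f["image"][:,:,::-1]);np.savez("w8.npz",**f)
f=robot.grab_frame("scene");cv2.imwrite("pics/s8.png",cv2.resize(f["image"][150:300,260:420,::-1],None,fx=4,fy=4,interpolation=cv2.INTER_CUBIC))
E
```

```text
False
low1 20.41 0.118 [ 0.4591 -0.0705  0.0851] [-3.1416e+00 -5.0000e-04  8.0200e-02] [-0.1  1.3 -3.5]
True
low2 21.1 0.119 [ 0.4587 -0.0707  0.0754] [3.1414e+00 4.0000e-04 7.9700e-02] [-0.7 -0.   4.8]
```

View pics/w8.png

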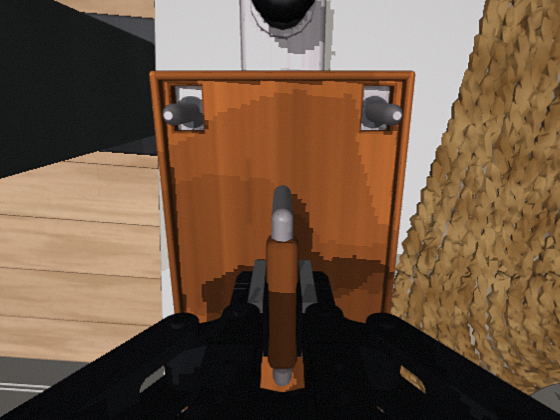

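View pics/s8.png

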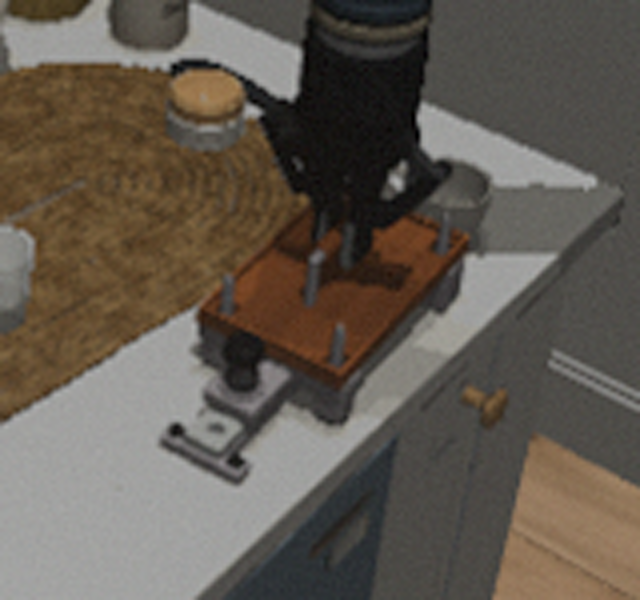

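The tray is seated. The posts stand through the slots, including the outward pair at (228,295) and (338,340) and one at (445,235) in s8. The TCP height puts the underside at about 40 mm. Releasing now.

```bash
python3 - <<'E'
from h import *
robot.grip(.5)
p=robot.sense()["tcp_pos"]
robot.move_straight(p+[0,0,.1],vel=.12)
robot.goto([.457,-.03,.24],[np.pi,0,.08])
robot.sleep(.2);s=robot.sense();print(s["t"],s["wrist_force"].round(1))
f=robot.grab_frame("wrist");cv2.imwrite("pics/w9.png",f["image"][:,:,::-1]);c=cloud(f);z=c[...,2]
hsv=cv2.cvtColor(f["image"],cv2.COLOR_RGB2HSV)
m=cv2.inRange(hsv,(3,120,40),(20,255,255))>0
m&=(abs(c[...,0]-.459)<.07)&(abs(c[...,1]+.07)<.1)
q=c[m]; print("rim",cv2.minAreaRect(q[(q[:,2]>.05)&(q[:,2]<.06)][:,:2].astype(np.float32)*1000))
fl=q[(q[:,2]>.043)&(q[:,2]<.0515)]; A=np.c_[fl[:,:2]-fl[:,:2].mean(0),np.ones(len(fl))];co=np.linalg.lstsq(A,fl[:,2],rcond=None)[0];print("plane",co,len(fl))
k=(z>.062)&(z<.09)&(np.hypot(c[...,0]-.449,c[...,1]-.0448)<.02); print("knob",k.sum(),np.median(c[k],0))
f=robot.grab_frame("scene");cv2.imwrite("pics/s9.png",cv2.resize(f["image"][150:300,260:420,::-1],None,fx=4,fy=4,interpolation=cv2.INTER_CUBIC))
f=robot.grab_frame("top");cv2.imwrite("pics/t9.png",f["image"][:,:,::-1])
E
```

```text
23.2 [0.9 0.3 0.2]
rim ((458.72991943359375, -70.4839859008789), (106.9695816040039, 174.55921936035156), 4.663946628570557)
plane [0.00036288 0.00084268 0.04935394] 15158
knob 765 [0.44958874 0.04477594 0.07290183]
```

View pics/w9.png

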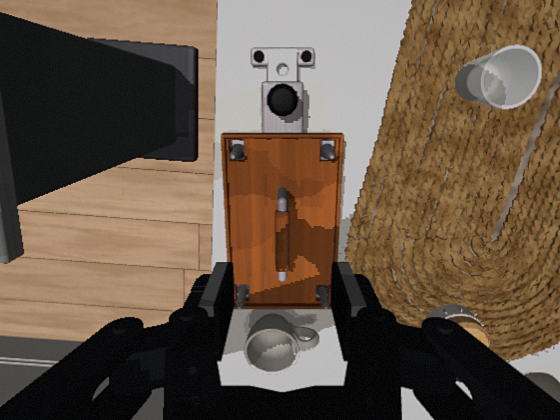

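View pics/s9.png

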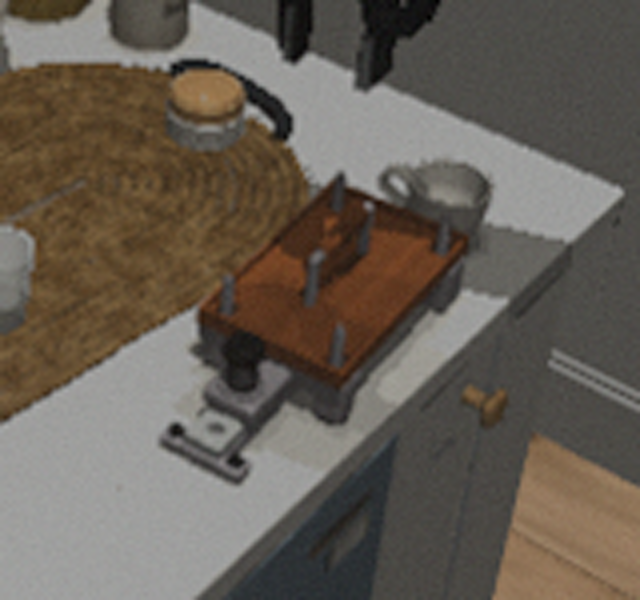

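All four posts come through the slots, at (237,150), (328,150), (242,292) and (323,292) in w9. The tray floor is level to 0.001 rad at 49.4 mm, which is 40 mm plus the 8 mm thickness plus about 1 mm of calibration error. The knob is at home height and the gripper is clear.

```bash
python3 -c "
from plant import robot
robot.close_job(); print(robot.sense()['t'])"
```

```text
the job is handed in; nothing more can be done
the job is handed in; nothing more can be done
```

The cup stand is set to its next hole, the tray is lying on it with all four posts through the slots, and the job is handed in. It took about 23 s of the 54 s allowed.

**What I did:** I lifted the knob 12 mm, moved the bar out 21 mm and let the pin down onto the solid strip. Then I pushed the knob slowly outward with the jaws shut until the bar locked. I picked the tray up by its handle, turned it to the stand's angle, lowered it over the posts, let go and backed off.

**What the last checks showed:**
- **Pin:** the knob's top is at 72.9 mm, the same as when it was home at the start. The bar is about 31 mm out, and one hole is still visible beyond it.
- **Tray:** it is level to about 0.001 rad. Its middle is within 1 mm of my target, and its long side is in line with the stand.
- **Tray height:** the floor measured 49.4 mm, about 1 mm above the expected 48 mm. That is within the cameras' 2 mm accuracy.
- **Gripper:** it is clear of everything, with the force on it near zero.
- **Crockery:** I did not measure the mugs, tumbler, jar and timer again. No move showed an unexpected contact, and the ones visible in the last pictures look unmoved.

No check failed. The distance between the bars came out at 141 to 148 mm depending on the method, against about 144 mm expected. The slots allow more than that, so it made no difference.

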